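# Show a plug-in module's label to the code scanner

### The arm

A 7-joint arm with a two-finger parallel gripper is mounted at the origin on the work surface. World frame = base frame: x ahead of the robot, y to its left, z up, the work surface at z = 0. Lengths are in mm, angles in rad, forces in N, time in s.
With the tool pointing down it reaches from about 350 to 900 mm from the base axis. Payload 8.1 kg.
Tool frame: the origin (TCP) lies midway between the tips of the shut fingers; the grasp point (between the pads) lies 19 mm behind it; x points along the fingers, z is the direction in which the jaws open and shut, and the axes are right-handed (so a half turn about x gives the same grasp; the last joint's range is limited). The gripper opens to 85 mm and grips with 20 to 120 N. Pads are 22 mm wide; open, the fingers measure 114 mm over their backs; the gripper's body (76 mm by 85 mm) begins 54 mm behind the grasp point. The pads swing forward as they close: fully open they stand 13 mm farther back than shut.
Start: joints at [-1.324, 0.434, 0.025, 1.573, -0.012, 1.134, -0.075], TCP at [214.221, 587.155, 231.323] pointing down, gripper open.
Joint ranges: [-2.62, 2.62], [-0.44, 2.09], [-1.27, 1.32], [0.08, 2.57], [-1.32, 4.46], [0.12, 2], [-2.74, 2.74]. Speed limits (rad/s): [2.22, 2.22, 3.01, 3.01, 3.14, 3.14, 3.14].

### API

Orientations are given as a rotation vector (axis times angle).
In Python, from bench import robot gives the robot as it stands.
- The arm moves only by the tool move_arm, never from a script. Its arguments are lists of equal length, an entry for each row: "delta_pos": the shift along the tool's x, y, z in mm, a list of three; "turn": the turn, a rotation vector about the tool's x, y, z in rad, a list of three. In form: {"delta_pos": [[dx, dy, dz], ...], "turn": [[rx, ry, rz], ...]}. A call has 1 to 10 rows; each row is the pose to reach, as a shift and turn from the pose commanded when the call began, along the tool's axes at that moment; what a row does not reach only later rows make up. A row lasts 1/8 s, in which the tool goes at most 62.5 mm and 10.7 degrees, less where a joint would pass 70% of its speed; a pose out of reach is approached as far as the arm can. A call with a gripper value outside its range is refused whole. "jaw" is the finger opening in mm, from 0 to 85.4, set as the call begins (left out, the last holds). The fingers move at their own pace and stop on an object; "grip_force" is the grip in N (left out, the last holds). Time passes only in rows, so rows that repeat a pose let the fingers close. It gives the time, the measured TCP pose, the force and the opening at its end, in the units of the state.
- robot.read_state(): the state, without advancing time (a new reading comes with each control period).
- robot.capture(name): name is "scene" or "top" or "wrist"; returns the picture (400x640x3 uint8, blue, green, red); there is no depth.
- robot.camera_model(name): a dict with "camera_matrix" (3x3 intrinsics, pixels), "k1" (the pictures are not rectified: a ray, as slopes to the right and down, at radius r is drawn at 1 + k1 r^2 times it, then the intrinsics apply), "view" (4x4, takes a point from world to camera coordinates). Camera axes: x right, y down, z forward; pixel columns grow to the right and rows downward; lengths in mm; the calibration is good to about 2 mm. A picture is of the moment at which its call begins: read the wrist's pose just before it. camera_model takes no time and is no camera call; for the wrist camera it gives the pose at the moment of the call.
- robot.sign_off(): hands the job in, once; it reports no verdict.
Trained networks look in the newest picture that a camera, given by its name, has taken for a name from the list of things; names that differ only in an ending like _2 or _b are one class to them, and where a whole thing is asked for, a point or a joint stands for the part that bears it (a point fixed in the world has none). Each returns a list of dicts, best first, with "conf" (0 to 1); they miss things now and then, are a little off and sometimes report something else, mostly with a low value. They report only what shows in the picture. A call takes as long as a camera call. They do not tell look-alikes from the thing itself.
- robot.silhouettes(query, camera): "pixels" (400x640 bool, what is visible of it) and "bbox" ([left, top, right, bottom] in pixels, round what is visible of it).
The state is a dict: "time_s": time; "joint_positions": joint angles; "qvel": joint speeds; "joint_efforts": joint torques, N m; "tool_pos": TCP position; "tcp_rot": TCP orientation; "ft_force": force on the tool from outside, world axes, zero at the start; "torque": the same for the moment, N m; "opening": finger opening in mm.
Only numpy, scipy, OpenCV 4.12 (cv2) and the standard library are available. Lean on these libraries where they do the work, as an engineer would, in place of code of your own. Each camera call takes 0.05 s, during which the arm holds its last target.

### The job

First wake the code scanner: squeeze the trigger on its grip fully home and let it spring back. Then pull the tallest of the plug-in modules up out of the control board and hold it in the air in front of the scanner, upright, its paper label facing the window squarely and centred on it, about 11 cm from the glass, gripped so that no finger lies on the label. Finish while still holding it there, motionless and clear of everything, and leave all the other modules and loose things where they are.

Things in the scene. Friction and masses are not known exactly. Their poses are not given: they have to be found in the camera images.
- driver_center (a point): centre (half-way up) of the tallest plug-in module: a red block 22 mm thick (x) by 46 mm wide (y), 70 mm tall over all; its lowest 13 mm is a black plug foot 16 x 40 mm. About 0.11 kg; z up. It stands loosely in one of the board's four sockets; which one varies. Grip it across its 46 mm width: its narrow ends (its +y and -y) are free from just above the socket collar up
- label: the paper label with a bar pattern, 34 wide x 36 mm tall, on one broad face of that module; origin at the label's centre (11.5 mm ahead of the module's middle, 6 mm above its centre), x points straight out of the label, z up the module
- label_aim (a point): a point in the air 110 mm straight out from the label's centre, moving with the module; it falls on the window's centre when the module is held right
- board: the fixed green control board, 140 (x) x 260 (y) mm, with four sockets 50 mm apart along its y through its middle, floors 16 mm above the deck, black collars 12 mm high and 26 x 50 mm outside (a foot is free once lifted 15 mm). Modules stand broad face to broad face, 28 mm between, the labelled face towards the board's +y. Origin at the middle of its underside
- trigger (a joint): the scanner's trigger: 0 when out, 0.30 rad when squeezed home against the grip; sprung, returns to 0 by itself; takes about 5 N at the squeeze point
- squeeze (a point): where to close the fingers: middle of grip and trigger together, 150 mm above the deck. The grip lies level along this point's -y, the trigger is on its +x side. Come from above, close along x: grip plus trigger are 53 mm wide here, 42 mm with the trigger home, under 30 mm thick in height, free air below. The scanner's head begins 45 mm away along +y; its top is 31 mm above this point
- window (a point): the centre of the scanner's window, 150 mm above the deck; x points straight out of the window, level; z up
- read_point (a point): the point 110 mm straight out from the window's centre, at its height, where the label's centre belongs; x points away from the window, z up
- relay1: a standard plug-in relay, same footprint as the tall module but only 45 mm tall, loose in its socket; stays there; origin at the middle of its underside, z up
- relay2: another such relay, 45 mm tall; stays there; origin at the middle of its underside, z up
- blank: a low blanking plug in the same row, 22 mm tall; stays there; origin at the middle of its underside, z up
- screwdriver: a loose screwdriver 190 mm long with a black handle lying on the steel deck along the robot side of the board; not needed
- coupler: a loose brass air coupling 26 mm across, 46 mm tall, standing behind the scanner; not needed; origin at the middle of its underside
- gauge: a loose round pressure gauge 48 mm across, 26 mm thick, lying on its back near the scanner's grip; not needed; origin at the middle of its underside
- terminal: a loose white terminal block 22 x 60 x 24 mm beyond the board; not needed; origin at the middle of its underside
- driver: the tallest module itself, as a body; origin at the middle of its underside, x out of the label side, z up
- scanner: a grey pistol-shaped hand scanner fixed on its side on a bench stand (round foot 120 mm across); origin under the head on the deck; x along the beam
Mind the look-alikes: they are no part of the job. What is shaped like the driver but blue is not meant. What is shaped like the scanner but pink is not meant.

How it is judged:
By the outcome, as a careful person would: the job done as asked, in the order asked, and still so for the second after the job is handed in, while the arm keeps its last pose, push and grip.
It also fails if it takes over 46 s, if anything falls off the work surface, if the arm or the gripper's body presses on something with over 40 N, if the wrist force passes 120 N, or if a joint passes its speed limit or range.

## Working session

There is one attempt and no reset: what is moved stays moved. The work goes in short steps, Python scripts to look and compute and a tool call to move; the robot and the scene stay as the last step left them, time stands still between calls to the robot, and variables do not carry over. Pictures are saved under pics/ and viewed, and the job is handed in when it is done.

Besides the shell and the picture viewer there is one more tool, called after ">>>" as name(argument=value, ...) on one line, values as JSON. move_arm: Moves the arm, as the interface text tells. Its arguments: {"type":"object","properties":{"delta_pos":{"type":"array","items":{"type":"array","items":{"type":"number"}}},"turn":{"type":"array","items":{"type":"array","items":{"type":"number"}}},"jaw":{"type":"number"},"grip_force":{"type":"number"}},"required":["delta_pos","turn"]}

```bash
mkdir -p pics; ls; cat > h.py <<'E'
import numpy as np,cv2
from scipy.spatial.transform import Rotation as R
from bench import robot
def snap(n,f):
    im=robot.capture(n); cv2.imwrite('pics/'+f,im); return im
def ray(cam,u,v,m=None):
    m=m or robot.camera_model(cam)
    K=np.array(m['camera_matrix']);k1=m['k1'];V=np.array(m['view'])
    x=(u-K[0,2])/K[0,0];y=(v-K[1,2])/K[1,1]
    rd=np.hypot(x,y);r=rd
    for _ in range(30): r=rd/(1+k1*r*r)
    s=r/rd if rd>0 else 1
    d=V[:3,:3].T@np.array([x*s,y*s,1]);o=-V[:3,:3].T@V[:3,3]
    return o,d/np.linalg.norm(d)
def atz(cam,u,v,z,m=None):
    o,d=ray(cam,u,v,m);return o+d*(z-o[2])/d[2]
def proj(cam,P,m=None):
    m=m or robot.camera_model(cam)
    K=np.array(m['camera_matrix']);V=np.array(m['view'])
    p=V[:3,:3]@np.array(P,float)+V[:3,3];x,y=p[0]/p[2],p[1]/p[2];f=1+m['k1']*(x*x+y*y)
    return np.array([K[0,0]*x*f+K[0,2],K[1,1]*y*f+K[1,2]])
E
python3 - <<'E'
from h import *
for c in ['scene','top','wrist']: snap(c,c+'0.png')
s=robot.read_state();print(s)
for c in ['scene','top','wrist']: print(robot.camera_model(c))
E
```

```text
pics
{'time_s': 0.15, 'joint_positions': array([-1.32358202,  0.43508872,  0.0250001 ,  1.57384371, -0.01161216,
        1.1339882 , -0.07508374]), 'qvel': array([ 6.18714236e-04, -1.05422322e-03,  8.27146299e-05, -1.88097445e-03,
       -1.02921959e-03,  4.93209412e-04, -1.51367316e-03]), 'joint_efforts': array([ 1.93842796e-03, -6.70889139e+01,  1.02632817e+00, -3.16451275e+01,
        1.57529523e-02,  8.97576188e-03, -2.64264651e-05]), 'tool_pos': array([214.13176181, 586.79257764, 230.70768342]), 'tcp_rot': array([-0.94846139,  1.35558177,  0.94719739]), 'ft_force': array([0.21399582, 0.03290457, 0.89393064]), 'torque': array([ 0.01045905, -0.0168189 , -0.02729228]), 'opening': 85.48127936163192}
{'camera_matrix': array([[381.00228301,   0.        , 320.77850243],
       [  0.        , 381.00228301, 201.06049887],
       [  0.        ,   0.        ,   1.        ]]), 'k1': -0.091435506440304, 'view': array([[-5.35513425e-01,  8.44511859e-01,  5.00913585e-03,
         3.04992778e+02],
       [ 5.12873726e-01,  3.29919213e-01, -7.92536343e-01,
        -1.66382593e+02],
       [-6.70
[... 559 characters left out ...]
1, -4.81861592e-03, -9.80700700e-01,
         1.17857556e+03],
       [ 0.00000000e+00,  0.00000000e+00,  0.00000000e+00,
         1.00000000e+00]])}
{'camera_matrix': array([[285.73020564,   0.        , 314.94690604],
       [  0.        , 285.73020564, 199.61213754],
       [  0.        ,   0.        ,   1.        ]]), 'k1': -0.04472411155625491, 'view': array([[ 3.44513150e-01,  9.38779854e-01, -1.75342127e-03,
        -6.24651092e+02],
       [ 8.97568789e-01, -3.28841045e-01,  2.93655984e-01,
        -3.74473160e+01],
       [ 2.75101725e-01, -1.02742164e-01, -9.55909561e-01,
         3.79992495e+02],
       [ 0.00000000e+00,  0.00000000e+00,  0.00000000e+00,
         1.00000000e+00]])}
```

View pics/scene0.png

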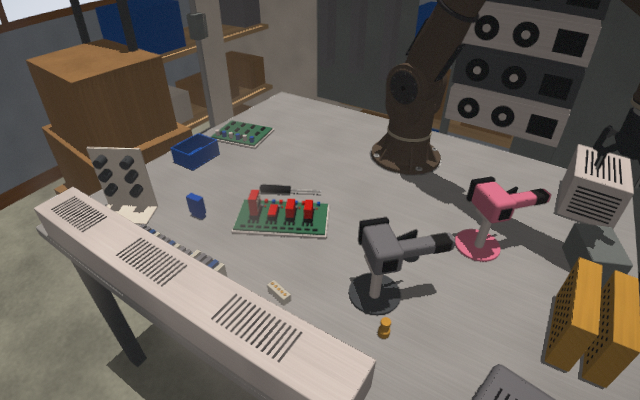

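View pics/top0.png

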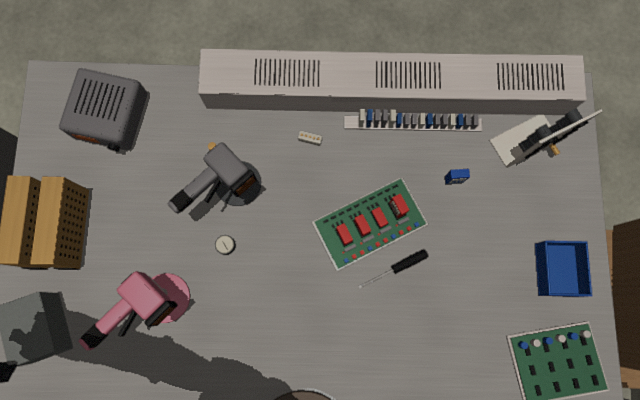

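View pics/wrist0.png

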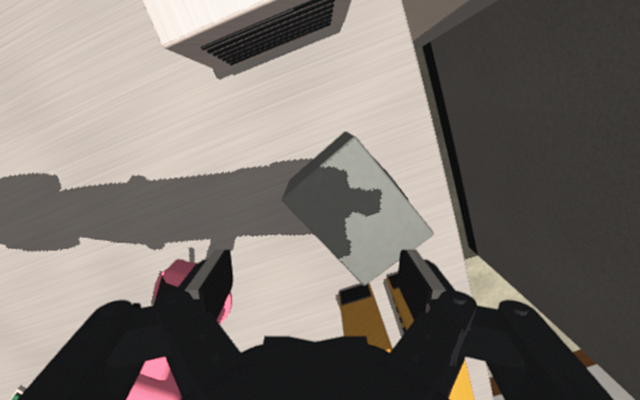

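The pictures show a grey scanner in top at about (225,175), a pink look-alike at (145,300), the green board with red modules at (370,222), and a blue look-alike block at (457,176). I'll enlarge these and query the networks.

```bash
python3 - <<'E'
from h import *
t=cv2.imread('pics/top0.png');s=cv2.imread('pics/scene0.png')
a=cv2.resize(t[170:280,300:440],None,fx=5,fy=5,interpolation=cv2.INTER_CUBIC);cv2.imwrite('pics/c_board.png',a)
a=cv2.resize(t[130:260,155:275],None,fx=4.5,fy=4.5,interpolation=cv2.INTER_CUBIC);cv2.imwrite('pics/c_scan.png',a)
a=cv2.resize(s[170:250,220:340],None,fx=6,fy=6,interpolation=cv2.INTER_CUBIC);cv2.imwrite('pics/c_bs.png',a)
a=cv2.resize(s[200:350,330:480],None,fx=4,fy=4,interpolation=cv2.INTER_CUBIC);cv2.imwrite('pics/c_ss.png',a)
for c in ['top','scene']:
  for q in ['board','driver','scanner','relay1','blank','gauge','coupler','terminal','label','trigger','screwdriver']:
    for d in robot.silhouettes(q,c)[:4]:
        ys,xs=np.nonzero(d['pixels']);print(c,q,round(d['conf'],2),np.round(d['bbox']),len(xs),xs.mean().round(1),ys.mean().round(1))
E
```

```text
top board 0.7 [215. 234. 236. 254.] 305 224.1 244.3
top board 0.62 [310. 177. 426. 271.] 4923 368.4 223.8
top driver 0.82 [446. 166. 469. 184.] 317 456.9 175.5
top driver 0.63 [389. 197. 410. 218.] 282 398.7 205.0
top scanner 0.96 [ 80. 272. 190. 350.] 4030 141.7 305.3
top scanner 0.73 [336. 223. 350. 244.] 142 343.4 233.8
top scanner 0.69 [169. 142. 261. 212.] 3373 220.4 180.5
top relay1 0.66 [351. 211. 374. 233.] 200 361.4 224.5
top relay1 0.55 [334. 223. 352. 245.] 225 343.9 234.1
top blank 0.48 [373. 208. 386. 226.] 167 378.9 215.4
top gauge 0.57 [213. 232. 235. 254.] 334 224.2 244.3
top coupler 0.57 [170. 146. 261. 212.] 3108 221.0 180.3
top terminal 0.59 [295. 130. 323. 145.] 246 309.2 137.7
top label 0.64 [310. 178. 425. 271.] 5061 368.5 223.5
top label 0.6 [453. 175. 465. 183.] 52 457.0 180.2
top label 0.59 [392. 203. 402. 214.] 49 395.2 207.9
top trigger 0.48 [113. 309. 135. 337.] 209 126.7 324.4
top trigger 0.24 [372. 208. 386. 223.] 181 379.4 216.5
top screwdriver 0.94 [361. 248. 431. 286.] 531 402.5 264.3
scene board 0.57 [230. 202. 334. 238.] 2788 283.3 220.6
scene board
[... 368 characters left out ...]
66 289.6 208.0
scene blank 0.43 [269. 200. 278. 216.] 105 272.4 210.0
scene gauge 0.44 [404. 258. 420. 262.] 62 411.3 258.6
scene coupler 0.64 [377. 317. 390. 339.] 221 384.1 327.9
scene terminal 0.57 [268. 281. 289. 303.] 268 278.4 291.9
scene terminal 0.36 [347. 218. 455. 316.] 4930 388.3 262.9
scene label 0.47 [257. 197. 258. 209.] 29 257.7 203.8
scene trigger 0.63 [399. 228. 414. 241.] 100 408.5 234.7
scene trigger 0.63 [507. 190. 515. 190.] 36 512.2 190.5
scene trigger 0.39 [248. 193. 259. 215.] 261 253.9 202.6
scene trigger 0.23 [259. 187. 293. 195.] 206 275.3 189.1
scene screwdriver 0.53 [260. 184. 310. 192.] 268 276.0 188.8
scene screwdriver 0.36 [250. 190. 258. 213.] 238 254.1 202.6
```

View pics/c_board.png

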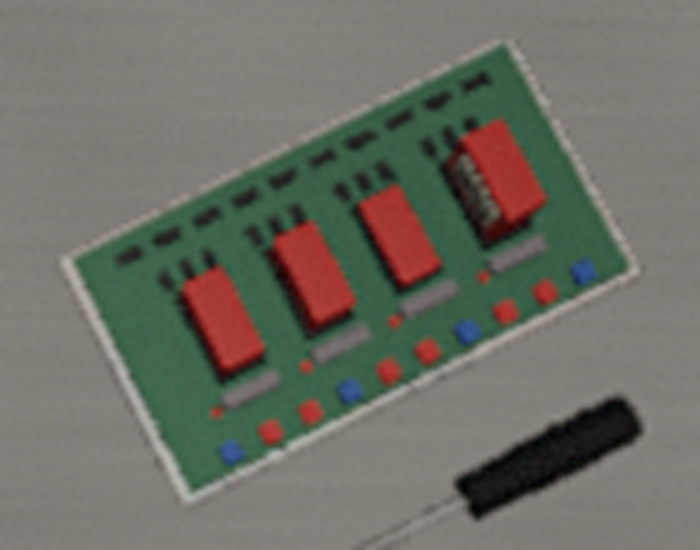

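View pics/c_scan.png

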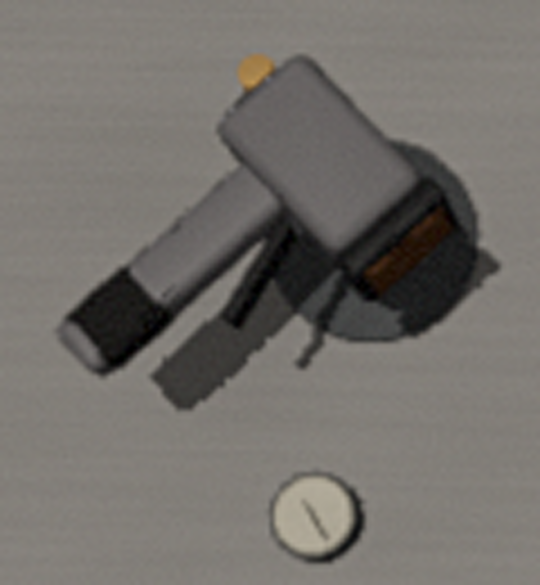

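View pics/c_bs.png

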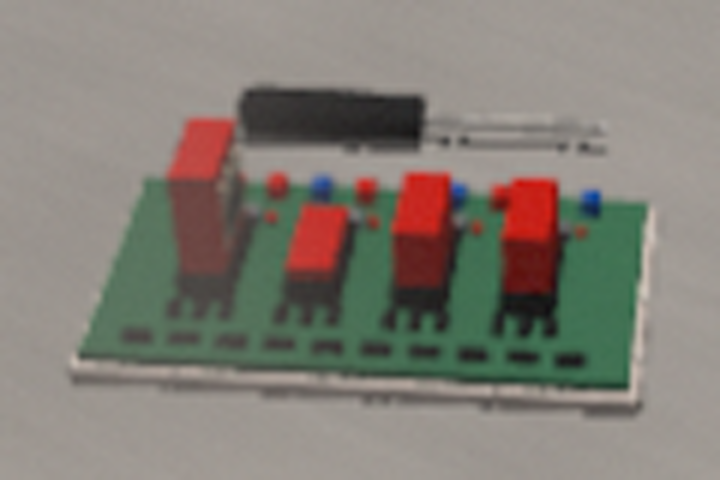

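View pics/c_ss.png

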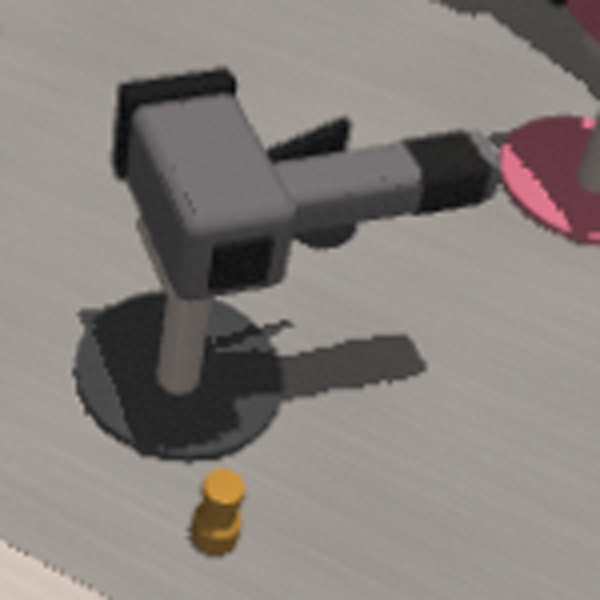

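```bash
python3 - <<'E'
from h import *
m=robot.camera_model('top');V=m['view'];print('cam',(-V[:3,:3].T@V[:3,3]).round())
C=np.array([(65,260),(510,40),(637,270),(188,500)])/5+[300-.4,170-.4]
for z in (0,8,12,16):
    P=np.array([atz('top',*c,z,m) for c in C]);L=[np.linalg.norm(P[i]-P[i-3]) for i in range(4)]
    print('board',z,P.mean(0).round(1),np.round(L,1),'yaw edges',[np.degrees(np.arctan2(*(P[i-3]-P[i])[[1,0]])).round(1) for i in range(4)])
# driver top face corners z=16+70=86
D=np.array([(462,152),(505,120),(546,192),(507,222)])/5+[299.6,169.6]
P=np.array([atz('top',*c,86,m) for c in D]);print('drv',P.round(1),P.mean(0).round(1),[np.linalg.norm(P[i]-P[i-3]).round(1) for i in range(4)])
f=lambda p:np.array(p)/4.5+[155-.4,130-.4]
for n,p,z in [('headTL',(218,130),181),('headT',(300,55),181),('hoodR',(450,190),181),('hoodL',(365,297),181),('win a',(365,280),150),('win b',(450,215),150),('grip end1',(60,330),150),('gripend2',(100,372),150),('grip e1',(130,268),150),('grip e2',(168,308),150),('grip f1',(238,170),150),('grip f2',(278,212),150),('trig tip',(237,322),150),('trig root',(290,240),150)]:
    print(n,atz('top',*f(p),z,m).round(1))
E
```

```text
cam [ 310.  -26. 1264.]
board 0 [ 528.1 -157.2    0. ] [257.5 135.  256.9 136.2] yaw edges [np.float64(-62.3), np.float64(-152.3), np.float64(118.0), np.float64(28.0)]
board 8 [ 526.8 -156.4    8. ] [255.9 134.1 255.3 135.4] yaw edges [np.float64(-62.3), np.float64(-152.3), np.float64(118.0), np.float64(28.0)]
board 12 [ 526.1 -156.    12. ] [255.1 133.7 254.5 134.9] yaw edges [np.float64(-62.3), np.float64(-152.3), np.float64(118.0), np.float64(28.0)]
board 16 [ 525.4 -155.6   16. ] [254.3 133.3 253.7 134.5] yaw edges [np.float64(-62.3), np.float64(-152.3), np.float64(118.0), np.float64(28.0)]
drv [[ 569.3 -201.4   86. ]
 [ 585.4 -222.1   86. ]
 [ 550.5 -241.1   86. ]
 [ 535.6 -222.4   86. ]] [ 560.2 -221.7   86. ] [np.float64(26.3), np.float64(39.7), np.float64(24.0), np.float64(39.7)]
headTL [634.7 232.7 181. ]
headT [674.4 194.5 181. ]
hoodR [606.5 117.2 181. ]
hoodL [551.7 156.2 181. ]
win a [567.3 161.9 150. ]
win b [601.9 120.7 150. ]
grip end1 [538.8 311.7 150. ]
gripend2 [517.8 290.5 150. ]
grip e1 [571.2 279.4 150. ]
grip e2 [551.  259.2 150. ]
grip f1 [623.2 228.7 150. ]
grip f2 [601.7 207.4 150. ]
trig tip [544.5 224.5 150. ]
trig root [587.3 200.5 150. ]
```

Driver: the red module at top (399,207) / scene (254,203). It is the tallest and carries the label; the blue block at top (457,176) is ruled out. Scanner: the grey one at top (225,175), not the pink one. Next I'll work out the first move, over the scanner.

```bash
cat >> h.py <<'E'
def pose():
    s=robot.read_state(); return s,np.array(s['tool_pos']),R.from_rotvec(s['tcp_rot']).as_matrix()
def down(yaw): # tool x down, tool z at yaw
    x=np.array([0,0,-1.]);z=np.array([np.cos(yaw),np.sin(yaw),0]);return np.c_[x,np.cross(z,x),z]
def delta(p,yaw):
    s,q,Rm=pose();return (Rm.T@(np.array(p)-q)).round(1),R.from_matrix(Rm.T@down(yaw)).as_rotvec().round(3)
E
python3 - <<'E'
from h import *
s,p,Rm=pose();print(Rm.round(3));print('yaw z',np.degrees(np.arctan2(Rm[1,2],Rm[0,2])))
V=robot.camera_model('wrist')['view'];c=-V[:3,:3].T@V[:3,3];print('cam in tool',Rm.T@(c-p),'\naxes',(Rm.T@V[:3,:3].T).round(2))
for y in (45.7,-134.3): print(delta((571.7,238.3,260),np.radians(y)))
E
```

```text
[[ 0.    -0.939  0.343]
 [-0.     0.343  0.939]
 [-1.    -0.    -0.   ]]
yaw z 69.94956642745912
cam in tool [-142.44120386   74.65086315    0.65861904] 
axes [[ 0.   -0.29  0.96]
 [-0.   -0.96 -0.29]
 [ 1.   -0.   -0.  ]]
(array([ -28.7, -455.4, -205.1]), array([ 0.423, -0.   ,  0.   ]))
(array([ -28.7, -455.4, -205.1]), array([-2.718, -0.   , -0.   ]))
```

>>> move_arm(delta_pos=[[-20,-40,-20],[-50,-90,-40],[-70,-135,-60],[-70,-180,-80],[-70,-225,-100],[-70,-270,-120],[-70,-315,-140],[-70,-360,-160],[-70,-400,-180],[-70,-440,-200]], turn=[[0.04,0,0],[0.08,0,0],[0.12,0,0],[0.17,0,0],[0.21,0,0],[0.25,0,0],[0.3,0,0],[0.34,0,0],[0.38,0,0],[0.423,0,0]], jaw=85, grip_force=30)

```text
time_s: 2.5
tool_pos: [559.9, 247.3, 301.5]
tcp_rot: [-0.622, 1.479, 0.623]
ft_force: [0.3, 0.6, 0.1]
opening: 85.1
```

>>> move_arm(delta_pos=[[0,0,0]], turn=[[0,0,0]])

```text
time_s: 2.62
tool_pos: [561.5, 244.1, 301.3]
tcp_rot: [-0.62, 1.48, 0.616]
ft_force: [-0.5, 0.1, -0.2]
opening: 84.7
```

```bash
python3 - <<'E'
from h import *
s,p,Rm=pose();print(s['time_s'],p,np.degrees(np.arctan2(Rm[1,2],Rm[0,2])),s['joint_positions'].round(2),abs(s['qvel']).max())
import json
m=robot.camera_model('wrist');np.save('m1.npy',m,allow_pickle=True)
im=snap('wrist','w1.png')
E
```

```text
2.625 [561.51732935 244.14188647 301.31858149] 45.30742027066678 [-0.7   0.37  0.29  1.52 -0.11  1.27  0.39] 0.06495021464661951
```

View pics/w1.png

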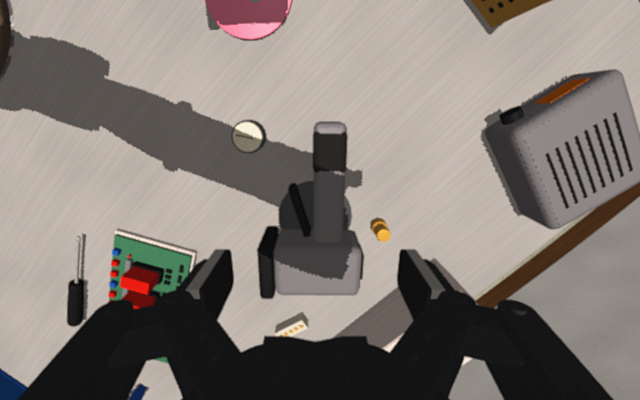

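```bash
python3 - <<'E'
from h import *
im=cv2.imread('pics/w1.png');a=cv2.resize(im[110:305,245:385],None,fx=4,fy=4,interpolation=cv2.INTER_CUBIC);
a=cv2.convertScaleAbs(a,alpha=1.8,beta=20)
cv2.imwrite('pics/c_w1.png',a)
E
```

```text
(no output)
```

View pics/c_w1.png

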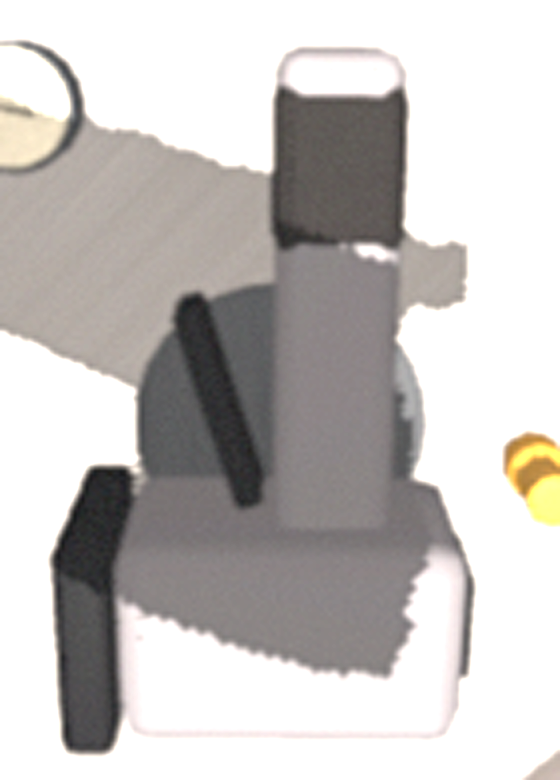

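```bash
python3 - <<'E'
from h import *
m=np.load('m1.npy',allow_pickle=True).item()
f=lambda p:np.array(p)/4+[245-.4,110-.4]
th=np.radians(-134.3);X=np.array([np.cos(th),np.sin(th)]);Y=np.array([-X[1],X[0]])
for n,p,zs in [('gripR far',(397,260),(150,164)),('gripR near',(388,520),(150,164)),('gripL far',(275,260),(150,164)),('gripL near',(277,520),(150,164)),
 ('trigtip out',(178,315),(150,158)),('trigtip end',(192,292),(150,158)),('trigR',(262,480),(150,158)),
 ('hood near top front',(57,565),(181,185)),('hood far top front',(65,750),(181,185)),('hood near bot front',(92,470),(115,120)),('hood near bot back',(130,468),(115,120)),('head near L',(125,550),(181,)),('head nearR',(435,550),(181,)),('head farR',(455,735),(181,)),('head farL',(125,735),(181,))]:
  for z in zs:
    P=atz('wrist',*f(p),z,m);print(n,z,P[:2].round(1),'sx %.1f sy %.1f'%(P[:2]@X,P[:2]@Y))
E
```

```text
gripR far 150 [574.8 274.2] sx -597.7 sy 219.9
gripR far 164 [571.6 275.3] sx -596.2 sy 216.8
gripR near 150 [627.5 221.4] sx -596.7 sy 294.5
gripR near 164 [621.8 225. ] sx -595.4 sy 287.9
gripL far 150 [552.3 251.5] sx -565.7 sy 219.6
gripL far 164 [550.2 253.7] sx -565.8 sy 216.6
gripL near 150 [605.5 199.3] sx -565.5 sy 294.2
gripL near 164 [600.9 203.9] sx -565.6 sy 287.6
trigtip out 150 [544.7 222.7] sx -539.8 sy 234.3
trigtip out 158 [543.7 224.7] sx -540.5 sy 232.2
trigtip end 150 [542.9 229.8] sx -543.7 sy 228.1
trigtip end 158 [542.  231.7] sx -544.3 sy 226.1
trigR 150 [593.9 204.9] sx -561.4 sy 281.9
trigR 158 [591.6 207.4] sx -561.6 sy 278.5
hood near top front 181 [564.6 160.8] sx -509.4 sy 291.8
hood near top front 185 [563.8 162.9] sx -510.3 sy 289.7
hood far top front 181 [603.3 120.5] sx -507.6 sy 347.6
hood far top front 185 [601.9 123.2] sx -508.5 sy 344.7
hood near bot front 115 [564.5 158.7] sx -507.8 sy 293.2
hood near bot front 120 [563.7 160.8] sx -508.8 sy 291.1
hood near bot back 115 [572.4 167.6] sx -519.7 sy 292.6
hood near bot back 120 [571.4 169.6] sx -520.4 sy 290.5
head near L 181 [574.  176.3] sx -527.0 sy 287.7
head nearR 181 [629.5 232.2] sx -605.8 sy 288.3
head farR 181 [674.1 198.8] sx -613.1 sy 343.6
head farL 181 [611.5 135.7] sx -524.2 sy 342.9
```

```bash
python3 - <<'E'
from h import *
s,p,Rm=pose();print(p,np.degrees(np.arctan2(Rm[1,2],Rm[0,2])),s['qvel'].max())
th=np.radians(-134.3);X=np.array([np.cos(th),np.sin(th)]);Y=np.array([-X[1],X[0]])
P=-574*X+242*Y;print(P);print(delta((*P,130),np.radians(45.7)))
E
```

```text
[559.91963937 246.75843756 301.23131597] 45.5300283769528 0.008529473338925174
[574.08801539 241.79113007]
(array([171.2, -13.5,   6.4]), array([-0.003, -0.   ,  0.001]))
```

>>> move_arm(delta_pos=[[30,-13.5,6.4],[75,-13.5,6.4],[115,-13.5,6.4],[145,-13.5,6.4],[163,-13.5,6.4],[171,-13.5,6.4],[171,-13.5,6.4],[171,-13.5,6.4]], turn=[[-0.003,0,0],[-0.003,0,0],[-0.003,0,0],[-0.003,0,0],[-0.003,0,0],[-0.003,0,0],[-0.003,0,0],[-0.003,0,0]])

```text
time_s: 3.68
tool_pos: [573.8, 244.0, 131.5]
tcp_rot: [-0.626, 1.477, 0.626]
ft_force: [-0.7, -0.0, 0.1]
opening: 85.1
```

```bash
python3 - <<'E'
from h import *
s,p,Rm=pose();print(p,np.degrees(np.arctan2(Rm[1,2],Rm[0,2])),s['ft_force'],s['opening'])
snap('wrist','w2.png')
E
```

```text
[573.8174884  244.00793814 131.50468551] 45.89451205740474 [-0.70507714 -0.00803531  0.08895954] 85.14189489084801
```

View pics/w2.png

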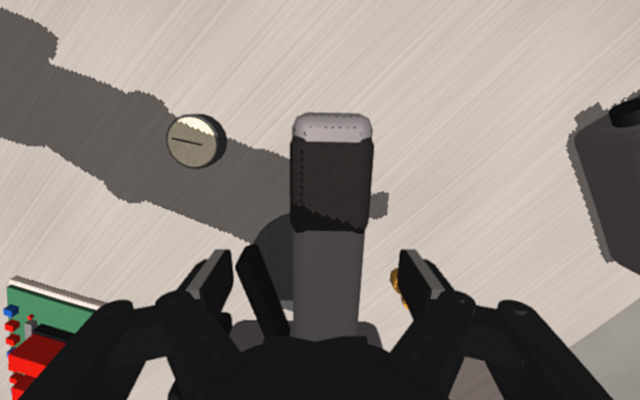

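The trigger tip is at about (245,250) and the grip spans columns 292–362, both between the fingers (inner edges about 230 and 400). Closing now.

>>> move_arm(delta_pos=[[0,0,0],[0,0,0],[0,0,0],[0,0,0],[0,0,0],[0,0,0],[0,0,0],[0,0,0]], turn=[[0,0,0],[0,0,0],[0,0,0],[0,0,0],[0,0,0],[0,0,0],[0,0,0],[0,0,0]], jaw=20, grip_force=40)

```text
time_s: 4.72
tool_pos: [574.5, 245.1, 131.2]
tcp_rot: [-0.624, 1.475, 0.626]
ft_force: [2.7, 3.9, 3.8]
opening: 40.0
```

```bash
python3 - <<'E'
from h import *
s,p,Rm=pose();print(p,s['ft_force'],s['torque'],s['opening'])
a=snap('wrist','w3.png');b=snap('scene','s3.png')
cv2.imwrite('pics/c3.png',np.vstack([a[200:400],cv2.resize(b[200:300,340:500],(640,400))]))
E
```

```text
[574.5002186  245.09636431 131.24124977] [2.72365762 3.9100814  3.82946089] [ 0.63207505 -0.31681433 -0.9459171 ] 39.99295529964112
```

View pics/c3.png

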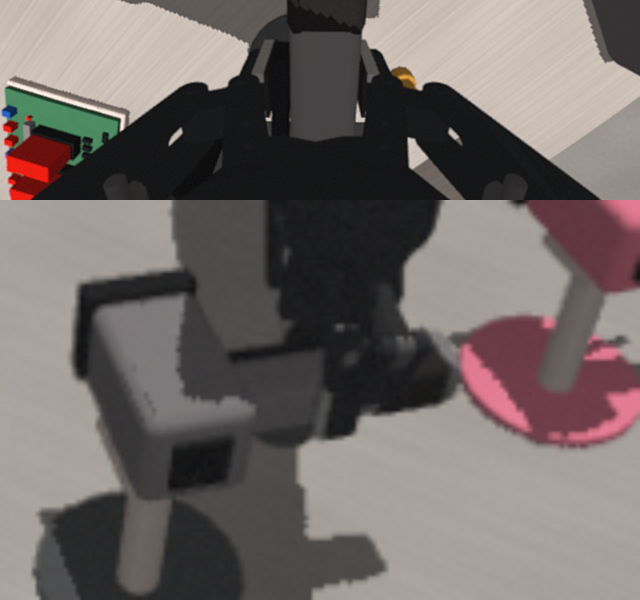

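The opening is 40 mm, at or below the 42 mm "home" width, and the trigger lies against the grip. I'll release it and lift.

>>> move_arm(delta_pos=[[0,0,0],[0,0,0],[0,0,0],[0,0,0],[0,0,0],[0,0,0],[-3,0,0]], turn=[[0,0,0],[0,0,0],[0,0,0],[0,0,0],[0,0,0],[0,0,0],[0,0,0]], jaw=85)

```text
time_s: 5.7
tool_pos: [573.0, 243.6, 133.2]
tcp_rot: [-0.626, 1.479, 0.626]
ft_force: [0.4, 0.5, 0.1]
opening: 85.1
```

```bash
python3 - <<'E'
from h import *
s,p,Rm=pose();print(p,s['ft_force'],s['opening'])
a=snap('wrist','w4.png');cv2.imwrite('pics/c4.png',cv2.resize(a[200:400,180:480],(750,500)))
V=robot.camera_model('wrist')['view']
# driver
yb=np.radians(118)
for y in (28,208): print(y,delta((561,-222,300),np.radians(y)))
E
```

```text
[573.00594073 243.55144161 133.23931381] [0.42994797 0.47551707 0.13937661] 85.08870405165776
28 (array([-166.3, -315.3, -342.8]), array([0.312, 0.   , 0.   ]))
208 (array([-166.3, -315.3, -342.8]), array([-2.829e+00, -0.000e+00,  1.000e-03]))
```

View pics/c4.png

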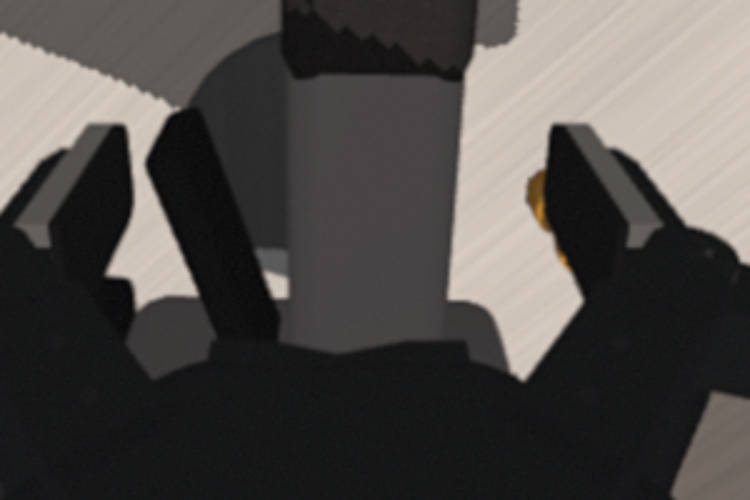

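The trigger has sprung back out: its tip is at the left, away from the grip. Now to the driver.

>>> move_arm(delta_pos=[[-30,0,0],[-80,0,0],[-120,0,-5],[-125,-40,-40],[-125,-80,-83],[-125,-120,-126],[-125,-160,-170],[-125,-200,-213],[-125,-235,-253],[-125,-265,-285]], turn=[[0,0,0],[0,0,0],[0,0,0],[0.04,0,0],[0.08,0,0],[0.13,0,0],[0.18,0,0],[0.23,0,0],[0.27,0,0],[0.312,0,0]])

```text
time_s: 7.0
tool_pos: [564.6, -148.0, 258.8]
tcp_rot: [-0.381, 1.536, 0.381]
ft_force: [0.4, 1.7, 0.2]
opening: 85.1
```

>>> move_arm(delta_pos=[[0,0,0],[0,0,0],[0,0,0]], turn=[[0,0,0],[0,0,0],[0,0,0]])

```text
time_s: 7.38
tool_pos: [565.3, -143.8, 258.3]
tcp_rot: [-0.385, 1.536, 0.386]
ft_force: [0.6, 1.0, 0.7]
opening: 84.7
```

```bash
python3 - <<'E'
from h import *
s,p,Rm=pose();print(s['time_s'],p,np.degrees(np.arctan2(Rm[1,2],Rm[0,2])),s['joint_positions'].round(2),abs(s['qvel']).max())
m=robot.camera_model('wrist');np.save('m5.npy',m,allow_pickle=True)
im=snap('wrist','w5.png')
for q in ('driver','label','relay1'):
  for d in robot.silhouettes(q,'wrist')[:3]: print(q,d['conf'],d['bbox'])
E
```

```text
7.375 [ 565.33092833 -143.78648894  258.25172375] 28.15787080317124 [-0.18  0.36  0.47  1.67 -0.17  1.16  0.82] 0.00366041760963885
driver 0.89 [280.4, 297.1, 302.0, 336.4]
driver 0.76 [262.4, 216.8, 302.8, 248.2]
label 0.76 [272.3, 213.6, 294.0, 227.0]
relay1 0.8 [263.4, 140.9, 299.4, 159.8]
```

View pics/w5.png

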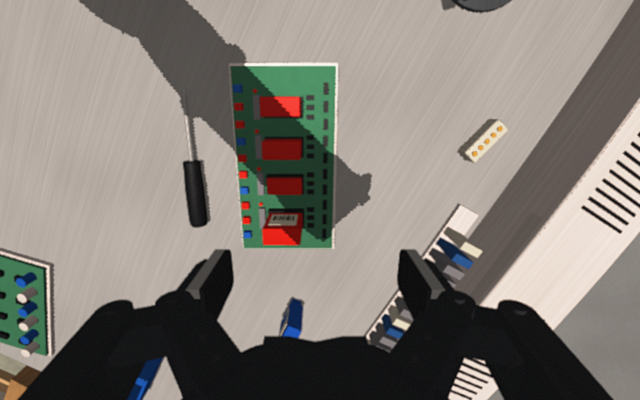

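```bash
python3 - <<'E'
from h import *
im=cv2.imread('pics/w5.png');a=cv2.resize(im[190:260,230:340],None,fx=7,fy=7,interpolation=cv2.INTER_CUBIC)
cv2.imwrite('pics/c_w5.png',cv2.convertScaleAbs(a,alpha=1.4,beta=10))
E
```

```text
(no output)
```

View pics/c_w5.png

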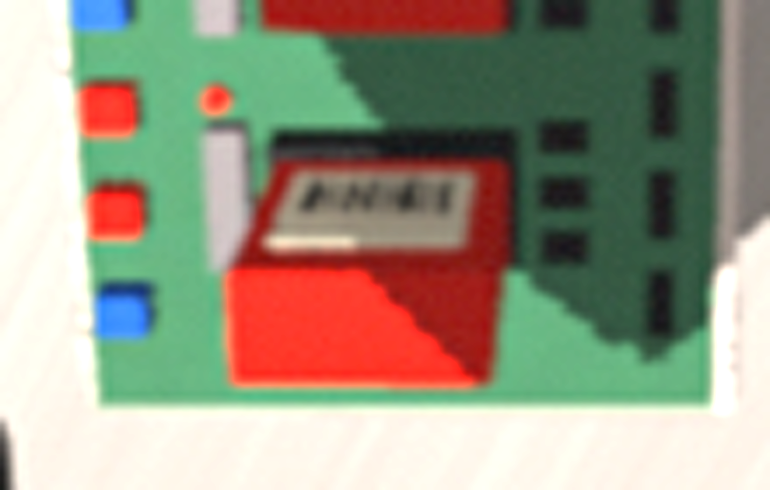

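```bash
python3 - <<'E'
from h import *
m=np.load('m5.npy',allow_pickle=True).item()
C=np.array([(228,268),(504,268),(491,384),(231,386)])/7+[230-.43,190-.43]
P=np.array([atz('wrist',*c,86,m) for c in C])
print(P.round(1),P.mean(0).round(1),[np.linalg.norm(P[i]-P[i-3]).round(1) for i in range(4)])
for a,b in((0,1),(3,2)):
  d=P[b]-P[a];print(np.degrees(np.arctan2(d[1],d[0])))
for n,(a,b) in dict(l=((72,60),(100,400)),r=((718,60),(712,400)),bot=((100,402),(712,404))).items():
  q=[atz('wrist',*(np.array(c)/7+[229.57,189.57]),14,m) for c in(a,b)];d=q[1]-q[0];print(n,np.round(q,1),np.degrees(np.arctan2(d[1],d[0])))
c=P.mean(0)
for y in (28,): print(delta((c[0],c[1],45),np.radians(y)))
E
```

```text
[[ 536.9 -223.1   86. ]
 [ 578.3 -201.    86. ]
 [ 586.3 -221.3   86. ]
 [ 546.7 -242.9   86. ]] [ 562.1 -222.1   86. ] [np.float64(47.0), np.float64(21.8), np.float64(45.1), np.float64(22.1)]
28.107175140078663
28.632096187444937
l [[ 491.3 -230.1   14. ]
 [ 527.  -297.1   14. ]] -61.930220372754654
r [[ 606.7 -168.6   14. ]
 [ 642.4 -235.4   14. ]] -61.87959702868114
bot [[ 527.2 -297.5   14. ]
 [ 642.9 -236.2   14. ]] 27.925858101776196
(array([213.3, -66.9, -39.3]), array([ 0.002,  0.   , -0.   ]))
```

>>> move_arm(delta_pos=[[0,-35,-20],[30,-67,-39.3],[85,-67,-39.3],[130,-67,-39.3],[165,-67,-39.3],[190,-67,-39.3],[208,-67,-39.3],[219,-67,-39.3],[219,-67,-39.3],[219,-67,-39.3]], turn=[[0,0,0],[0,0,0],[0,0,0],[0,0,0],[0,0,0],[0,0,0],[0,0,0],[0,0,0],[0,0,0],[0,0,0]])

```text
time_s: 8.82
tool_pos: [562.4, -223.4, 40.2]
tcp_rot: [-0.384, 1.535, 0.383]
ft_force: [-0.0, 0.1, 0.3]
opening: 85.2
```

```bash
python3 - <<'E'
from h import *
s,p,Rm=pose();print(p,np.degrees(np.arctan2(Rm[1,2],Rm[0,2])),s['ft_force'],s['opening'])
print(delta((561.9,-222.1,39),np.radians(28.1)))
snap('wrist','w6.png')
E
```

```text
[ 562.44250073 -223.36426678   40.17257342] 28.010629075360594 [-0.02326721  0.14134787  0.34592206] 85.1728462894862
(array([1.2, 1.4, 0.1]), array([-0.002,  0.001,  0.001]))
```

View pics/w6.png

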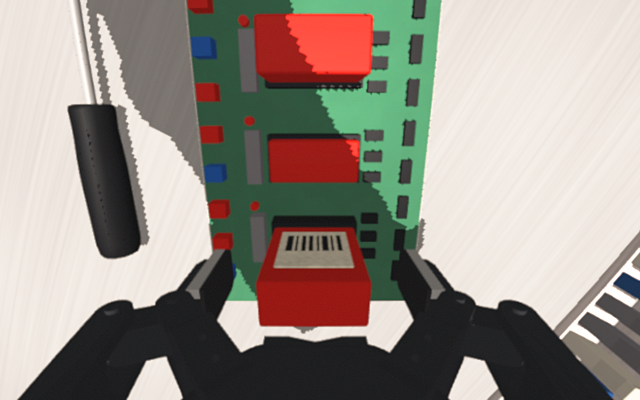

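The module top spans columns 258–370, centred between the fingers at about 315, with the label in view at (315,245). Closing, then lifting.

>>> move_arm(delta_pos=[[1,1.4,0],[1,1.4,0],[1,1.4,0],[1,1.4,0],[1,1.4,0],[1,1.4,0],[1,1.4,0]], turn=[[0,0,0],[0,0,0],[0,0,0],[0,0,0],[0,0,0],[0,0,0],[0,0,0]], jaw=20, grip_force=50)

```text
time_s: 9.75
tool_pos: [561.4, -221.9, 38.7]
tcp_rot: [-0.383, 1.536, 0.383]
ft_force: [-1.1, 1.4, 5.4]
opening: 45.5
```

>>> move_arm(delta_pos=[[-4,0,0],[-10,0,0],[-18,0,0],[-30,0,0],[-60,0,0],[-100,0,0],[-125,0,0],[-125,0,0]], turn=[[0,0,0],[0,0,0],[0,0,0],[0,0,0],[0,0,0],[0,0,0],[0,0,0],[0,0,0]])

```text
time_s: 10.75
tool_pos: [562.4, -222.5, 165.9]
tcp_rot: [-0.385, 1.533, 0.381]
ft_force: [-0.0, 0.4, -1.3]
opening: 46.0
```

```bash
python3 - <<'E'
from h import *
s,p,Rm=pose();print(s['time_s'],p,np.degrees(np.arctan2(Rm[1,2],Rm[0,2])),s['ft_force'],s['opening'])
m=robot.camera_model('wrist');np.save('m7.npy',m,allow_pickle=True)
a=snap('wrist','w7.png');b=snap('scene','s7.png')
cv2.imwrite('pics/c7.png',np.vstack([a[180:400],cv2.resize(b[120:240,200:392],(640,380))]))
E
```

```text
10.75 [ 562.42459554 -222.47287709  165.92009063] 28.009825896948 [-0.04221299  0.36344842 -1.33180153] 45.9844566216278
```

View pics/c7.png

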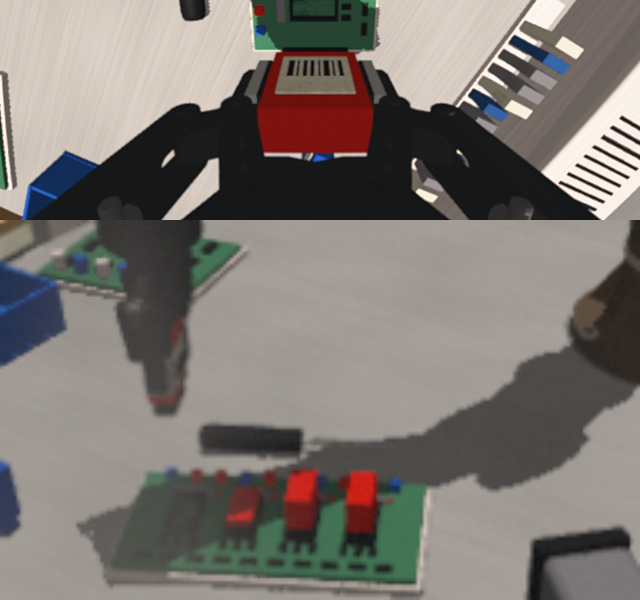

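```bash
python3 - <<'E'
from h import *
b=snap('top','t8.png')
a=cv2.resize(b[155:205,205:265],None,fx=12,fy=12,interpolation=cv2.INTER_CUBIC)
cv2.imwrite('pics/c8.png',cv2.convertScaleAbs(a,alpha=2,beta=10))
im=cv2.imread('pics/w7.png');a=cv2.resize(im[225:340,245:385],None,fx=5,fy=5,interpolation=cv2.INTER_CUBIC)
cv2.imwrite('pics/c8w.png',cv2.convertScaleAbs(a,alpha=1.5,beta=10))
E
```

```text
(no output)
```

View pics/c8.png

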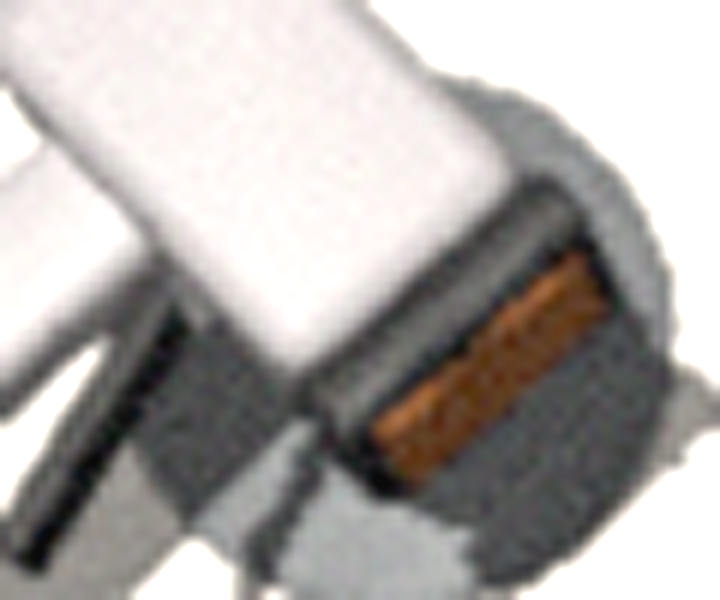

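View pics/c8w.png

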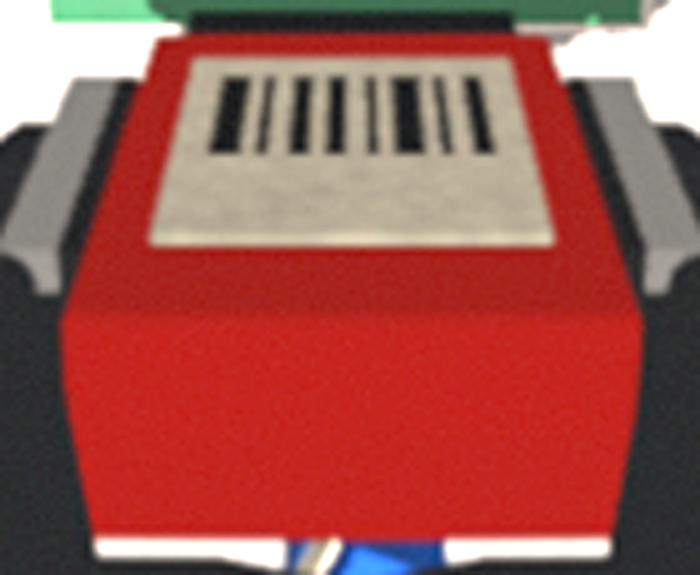

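```bash
cat > pnp.py <<'E'
from h import *
def pnp(C,O,m):
    n=[]
    V=np.array(m['view'])
    for u in C:
        o,d=ray('wrist',*u,m);q=V[:3,:3]@d;n.append(q[:2]/q[2])
    ok,r,t=cv2.solvePnP(np.array(O,float),np.array(n),np.eye(3),None)
    Rc=R.from_rotvec(r[:,0]).as_matrix()
    e=np.array([ (lambda q:q[:2]/q[2])(Rc@np.array(o)+t[:,0]) for o in O])-n
    Rw=V[:3,:3].T@Rc;tw=V[:3,:3].T@(t[:,0]-V[:3,3]);return Rw,tw,np.abs(e*285).max()
E
python3 - <<'E'
from pnp import *
m=np.load('m7.npy',allow_pickle=True).item()
C=np.array([(192,57),(512,57),(553,246),(150,246),(62,318),(640,318),(608,540),(97,540),(158,38),(546,38)])/5+[244.5,224.5]
O=[(11.5,17,-12),(11.5,-17,-12),(11.5,-17,24),(11.5,17,24),(11,23,35),(11,-23,35),(-11,-23,35),(-11,23,35),(11,23,-22),(11,-23,-22)]
Rw,t,e=pnp(C,O,m);print('err px',e);print(Rw.round(3),t.round(1),'yaw',np.degrees(np.arctan2(Rw[1,0],Rw[0,0])))
s,p,Rm=pose();print('in tool',(Rm.T@(t-p)).round(1));print((Rm.T@Rw).round(3), 'expected z of centre',51+165.9-38.7)
C=np.array([(372,432),(575,252),(610,300),(408,488)])/12+[204.5,154.5]
th=np.radians(-134.3);X=np.array([np.cos(th),np.sin(th),0]);Y=np.array([-X[1],X[0],0])
for sx in (-503,-508.5,-513):
    print(sx)
    Q=[]
    for c in list(C)+[np.array((300,385))/12+[204.5,154.5],np.array((345,440))/12+[204.5,154.5],np.array((585,215))/12+[204.5,154.5],np.array((620,310))/12+[204.5,154.5],np.array((395,495))/12+[204.5,154.5]]:
        o,d=ray('top',*c);q=o+d*(sx-o@X)/(d@X);Q.append((q@Y,q[2]))
    print(np.round(Q,1).tolist(),np.mean(Q[:4],0))
E
```

```text
err px 2.647383501626075
[[-0.469 -0.883  0.001]
 [ 0.883 -0.469 -0.013]
 [ 0.012 -0.005  1.   ]] [ 564.3 -225.3  174.4] yaw 117.9990330160832
in tool [-11.9  -5.1   1.5]
[[-0.011  0.005 -1.   ]
 [ 1.     0.    -0.011]
 [ 0.    -1.    -0.005]] expected z of centre 178.2
-503
[[292.7, 191.1], [342.4, 187.0], [344.6, 146.4], [292.3, 146.4], [287.0, 243.2], [287.9, 199.2], [347.2, 200.4], [345.5, 136.2], [289.6, 149.1]] [318.01355581 167.728119  ]
-508.5
[[293.7, 171.8], [344.3, 167.6], [346.5, 126.2], [293.3, 126.3], [287.8, 224.8], [288.7, 180.1], [349.1, 181.2], [347.4, 115.9], [290.5, 129.0]] [319.41845709 147.97710647]
-513
[[294.4, 156.0], [345.8, 151.7], [348.0, 109.8], [294.1, 109.8], [288.5, 209.8], [289.4, 164.4], [350.7, 165.5], [349.0, 99.2], [291.2, 112.5]] [320.56792178 131.81718712]
```

```bash
python3 - <<'E'
from pnp import *
m=np.load('m7.npy',allow_pickle=True).item()
px=lambda L:np.array(L)/5+[244.5,224.5]
s,p,Rm=pose();print(p)
for z in (209.4,213.2):
  P=np.array([atz('wrist',*c,z,m) for c in px([(62,318),(640,318),(608,540),(97,540)])])
  print(z,P.mean(0).round(1),[np.linalg.norm(P[i]-P[i-3]).round(1) for i in range(4)],'tool',(Rm.T@(P.mean(0)-p)).round(1))
O=[(11.5,17,-12),(11.5,-17,-12),(11.5,-17,24),(11.5,17,24),(11,23,35),(11,-23,35),(-11,-23,35),(-11,23,35)]
C=px([(192,57),(512,57),(553,246),(150,246),(62,318),(640,318),(608,540),(97,540)])
Rw=R.from_euler('z',118,degrees=True).as_matrix()
for c in ((562.1,-222.4,178.2),(562.6,-222.5,178.2),(564.3,-225.3,174.4)):
  print(np.round([proj('wrist',Rw@np.array(o)+c,m)-u for o,u in zip(O,C)],1).tolist())
E
```

```text
[ 560.57317331 -221.47828535  162.51605772]
209.4 [ 564.3 -225.6  209.4] [np.float64(46.6), np.float64(22.3), np.float64(43.8), np.float64(22.3)] tool [-46.9  -5.3   1.3]
213.2 [ 562.9 -222.9  213.2] [np.float64(44.8), np.float64(21.5), np.float64(42.1), np.float64(21.5)] tool [-50.7  -2.3   1.3]
[[-0.6, -1.4], [-1.8, -1.6], [-1.1, -4.3], [-1.1, -4.0], [-2.8, -2.2], [0.7, -2.6], [3.6, -1.3], [-6.0, -0.9]]
[[0.2, -0.9], [-1.0, -1.1], [-0.2, -3.6], [-0.2, -3.3], [-1.7, -1.5], [1.7, -1.9], [4.5, -0.7], [-4.9, -0.2]]
[[1.4, 1.7], [-1.6, 1.5], [-1.3, -1.7], [1.8, -1.4], [1.1, -0.1], [-0.3, -0.5], [2.8, -1.0], [-2.4, -0.6]]
```

```bash
python3 - <<'E'
from pnp import *
s,p,Rm=pose();print(p,abs(s['qvel']).max())
m=robot.camera_model('wrist');np.save('m9.npy',m,allow_pickle=True)
im=snap('wrist','w9.png');a=cv2.resize(im[225:340,245:385],None,fx=5,fy=5,interpolation=cv2.INTER_CUBIC)
cv2.imwrite('pics/c9w.png',cv2.convertScaleAbs(a,alpha=1.5,beta=10))
O=[(11.5,17,-12),(11.5,-17,-12),(11.5,-17,24),(11.5,17,24),(11,23,35),(11,-23,35),(-11,-23,35),(-11,23,35)]
Rw=R.from_euler('z',118,degrees=True).as_matrix()
c=p+[0.7,-.2,51-38.7]
print(c,[((proj('wrist',Rw@np.array(o)+c,m)-[244.5,224.5])*5).round(0).tolist() for o in O])
E
```

```text
[ 560.57317331 -221.47828535  162.51605772] 0.011124589752384192
[ 561.27317331 -221.67828535  174.81605772] [[196.0, 56.0], [510.0, 55.0], [554.0, 231.0], [152.0, 231.0], [56.0, 312.0], [650.0, 311.0], [633.0, 540.0], [74.0, 540.0]]
```

View pics/c9w.png

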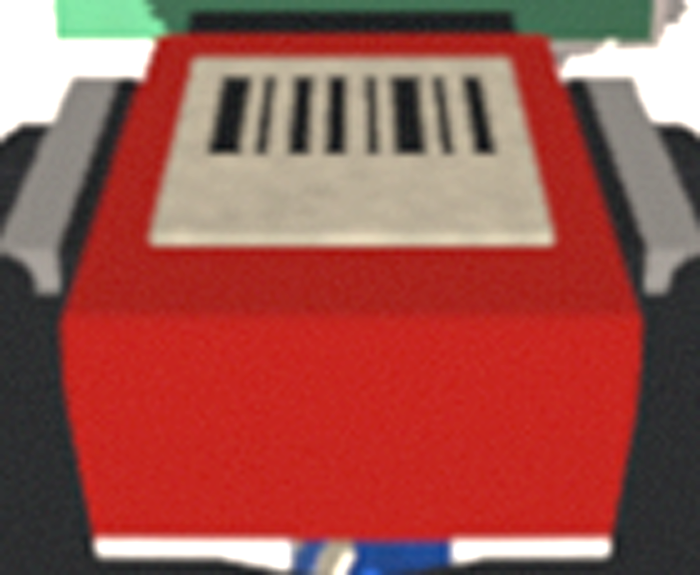

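```bash
python3 - <<'E'
from h import *
im=cv2.imread('pics/w6.png');a=cv2.resize(im[220:335,245:385],None,fx=5,fy=5,interpolation=cv2.INTER_CUBIC)
cv2.imwrite('pics/c6w.png',cv2.convertScaleAbs(a,alpha=1.5,beta=10))
E
```

```text
(no output)
```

View pics/c6w.png

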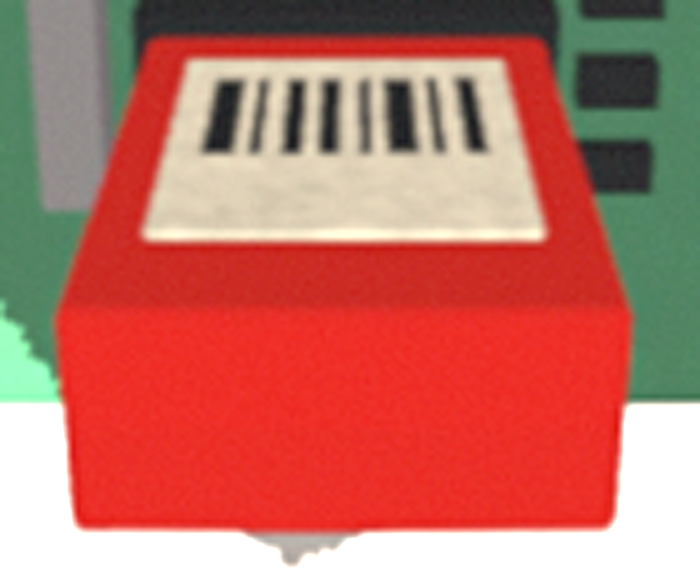

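```bash
python3 - <<'E'
from h import *
s,p,Rm=pose()
th=np.radians(-134.3);X=np.array([np.cos(th),np.sin(th)]);Y=np.array([-X[1],X[0]])
W=-508*X+319*Y;t2=np.radians(-134.7);X2=np.array([np.cos(t2),np.sin(t2)])
T=W+121*X2;print('win',W,'tcp',T)
d,r=delta((*T,131.7),np.radians(-44.7));print(d,r)
# via waypoint first
E
```

```text
win [583.10094705 140.77743267] tcp [497.99018801  54.77069633]
[ 30.8 273.1  74.6] [ 1.269 -0.002 -0.   ]
```

>>> move_arm(delta_pos=[[0,10,3],[0,30,8],[0,58,16],[0,90,25],[0,122,34],[0,154,43],[0,186,52],[0,214,60],[0,238,67],[5,255,71]], turn=[[0.04,0,0],[0.12,0,0],[0.25,0,0],[0.4,0,0],[0.55,0,0],[0.7,0,0],[0.85,0,0],[1.0,0,0],[1.12,0,0],[1.2,0,0]])

```text
time_s: 12.2
tool_pos: [503.4, 37.9, 157.5]
tcp_rot: [0.557, 1.499, -0.559]
ft_force: [-0.6, -0.1, -0.4]
opening: 45.4
```

>>> move_arm(delta_pos=[[0,0,0],[0,0,0]], turn=[[0,0,0],[0,0,0]])

```text
time_s: 12.45
tool_pos: [504.0, 35.7, 158.1]
tcp_rot: [0.555, 1.499, -0.556]
ft_force: [0.3, 0.1, -1.0]
opening: 45.2
```

```bash
python3 - <<'E'
from h import *
s,p,Rm=pose();print(s['time_s'],p,np.degrees(np.arctan2(Rm[1,2],Rm[0,2])),s['joint_positions'].round(2),s['opening'],abs(s['qvel']).max())
d,r=delta((498,54.8,131.7),np.radians(-44.7));print(d,r)
E
```

```text
12.45 [504.02067776  35.68566779 158.1040548 ] -40.67456273790224 [-0.76  0.39  0.77  2.   -0.35  0.89 -0.51] 45.158969107582166 0.012416402027271442
[ 26.4  10.6 -17. ] [0.07  0.    0.001]
```

>>> move_arm(delta_pos=[[5,3,-4],[12,6,-10],[19,9,-14],[24,10.6,-17],[26.4,10.6,-17],[26.4,10.6,-17],[26.4,10.6,-17],[26.4,10.6,-17]], turn=[[0.02,0,0],[0.04,0,0],[0.06,0,0],[0.07,0,0],[0.07,0,0],[0.07,0,0],[0.07,0,0],[0.07,0,0]])

```text
time_s: 13.45
tool_pos: [498.3, 55.6, 132.1]
tcp_rot: [0.611, 1.483, -0.61]
ft_force: [0.0, 1.0, -0.9]
opening: 45.5
```

```bash
python3 - <<'E'
from h import *
s,p,Rm=pose();print(s['time_s'],p,Rm.round(4).tolist(),np.degrees(np.arctan2(Rm[1,2],Rm[0,2])),s['opening'],abs(s['qvel']).max())
d,r=delta((498,54.8,131.7),np.radians(-44.7));print(d,r)
m=robot.camera_model('wrist')
w=snap('wrist','w10.png');t=snap('top','t10.png');b=snap('scene','s10.png')
cv2.imwrite('pics/c10.png',np.vstack([w[200:400],np.hstack([cv2.resize(t[120:260,160:340],(386,300)),cv2.resize(b[180:330,300:427],(254,300))])]))
L=np.array([*((583.1,140.8)+110*np.array([np.cos(np.radians(-134.7)),np.sin(np.radians(-134.7))])),150])
for c in('top','scene'): print(c,proj(c,L),proj(c,(583.1,140.8,150)))
E
```

```text
13.45 [498.27655655  55.63017757 132.09838668] [[0.0004, 0.7042, 0.71], [0.0001, 0.71, -0.7042], [-1.0, 0.0004, 0.0002]] -44.7612791572618 45.53030939826565 0.0012066456457820614
[ 0.4 -0.8  0.4] [-0.001  0.    -0.   ]
top [278.74787375 219.45389113] [245.38571994 185.2382305 ]
scene [357.48809394 198.8728072 ] [372.53592111 228.80400086]
```

View pics/c10.png

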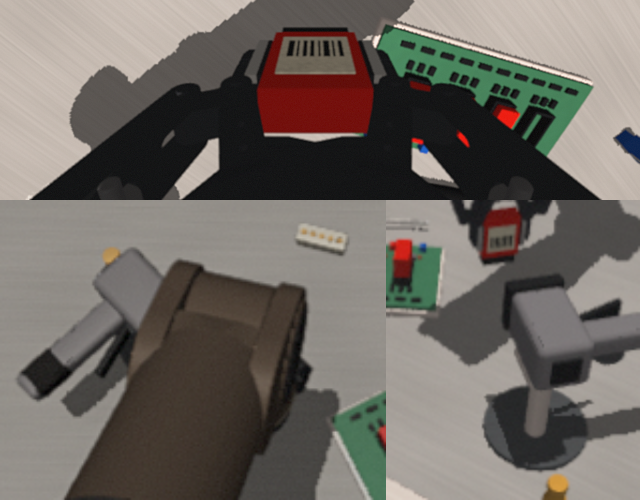

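```bash
python3 - <<'E'
from h import *
b=cv2.imread('pics/s10.png');a=cv2.resize(b[175:275,325:425],None,fx=6,fy=6,interpolation=cv2.INTER_CUBIC)
s,p,Rm=pose()
n=Rm[:,1];zt=Rm[:,2]
c=p+11*n+np.array([0,0,18.3])
for dy in(-17,17):
  for dz in(-18,18):
    q=((proj('scene',c+zt*dy+np.array([0,0,dz]))-[324.5,174.5])*6);cv2.circle(a,tuple(int(v) for v in q),4,(0,255,0),1);print(q.round())
cv2.imwrite('pics/c11.png',cv2.convertScaleAbs(a,alpha=1.4,beta=10))
E
```

```text
[237. 177.]
[244. 105.]
[156. 188.]
[161. 116.]
```

View pics/c11.png

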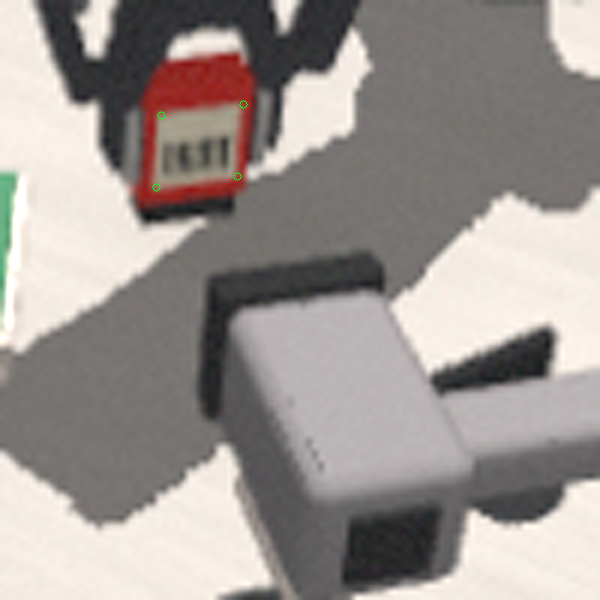

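```bash
python3 - <<'E'
from h import *
a=cv2.imread('pics/c11.png')
t2=np.radians(-134.7);X=np.array([np.cos(t2),np.sin(t2),0]);Y=np.array([-X[1],X[0],0]);W=np.array([583.1,140.8,150])
for sx in(0,-12):
  for sy in(-29,29):
    for z in (-33,33):
      q=((proj('scene',W+X*sx+Y*sy+np.array([0,0,z]))-[324.5,174.5])*6);cv2.circle(a,tuple(int(v) for v in q),4,(0,255,0) if sx else (0,0,255),1)
g=lambda sx,sy,z:W+X*sx+Y*sy+np.array([0,0,z])
for sx in(-12,-100):
    q=((proj('scene',g(sx,-31,31))-[324.5,174.5])*6);r=((proj('scene',g(sx,27,31))-[324.5,174.5])*6)
    cv2.line(a,tuple(int(v) for v in q),tuple(int(v) for v in r),(255,0,255),1)
cv2.imwrite('pics/c12.png',a)
E
```

```text
(no output)
```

View pics/c12.png

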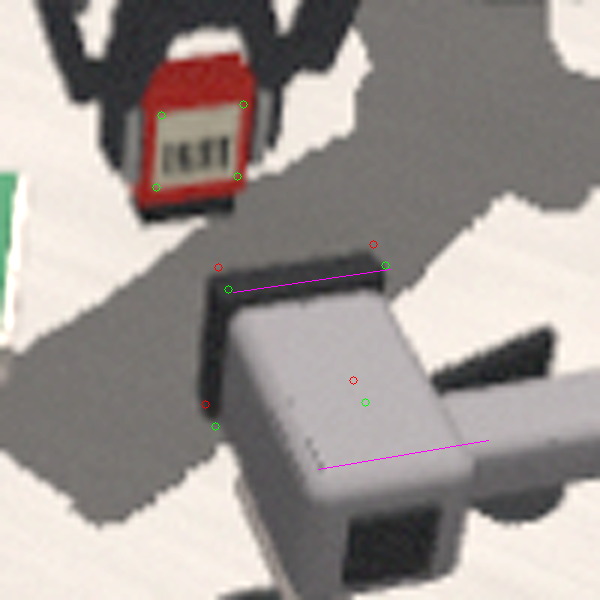

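The projected label corners land on the real label within about 1 px in the scene view. The scene view puts the scanner hood about 2 px from my model, which is at most 5 mm in range. The hold is steady, so I'm handing in.

```bash
python3 - <<'E'
from h import *
s,p,Rm=pose();print(s['time_s'],p,s['opening'],abs(s['qvel']).max());print(robot.sign_off())
E
```

```text
13.6 [498.16321464  55.7164996  132.01107407] 45.39112850695249 0.0024845881348516657
the job is handed in; nothing more can be done
None
```

I squeezed the grey scanner's trigger, let it spring back, then lifted the tall red module out of its socket. It is now held in front of the window and the job is handed in, after 13.6 s on the robot's clock.

- **Trigger:** the fingers closed to 40 mm, past the 42 mm "home" width. The wrist picture afterwards showed the trigger sprung back out.
- **Module:** I gripped it by its narrow ends with 50 N, so no finger is on the label. The opening was 45.4 mm at the end, and wrist pictures before and after the move showed no slip or tilt. The relays and the blank were still in their sockets after the lift.
- **Final pose:** the label is upright and square to the window to within about 1°, with its centre about 150 mm above the deck. It is about 110 mm from the glass and centred to about 2 mm. At hand-in the arm was motionless to within 0.003 rad/s. In the scene view the label lay within about 1 px of where I predicted.
- **Where the checks disagreed:** the scene camera puts the glass up to about 5 mm farther away and 1–2 mm to the side, compared with the top and wrist cameras. I kept the top and wrist values. A fit to one wrist picture, taken while the arm was still settling, suggested the module sat 5 mm off in the grip; comparing settled pictures showed it did not.

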